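Walk the hinge case out from under the shelf

TASK

The orange hinge case is heavy, so do not carry it: walk it out from under the glass shelf onto the mat. Tip it sideways onto a bottom corner, swing the raised side well forward about that corner, set it down flat, then do the same with the other side, and go on until it stands upright, let go, with all four bottom corners on the mat. Never lift it clear of the table or let it fall over, do not press on the glass shelf, and leave the mug, screwdriver and socket where they are.

Things in the scene. Friction and masses are not known exactly. Their poses are not given: they have to be found in the camera images.
- case_handle (a point): centre of the black handle block on top of the loose orange hinge case (box 80 mm deep in x, 130 wide in y, 140 high, 0.55 to 1 kg). Handle: solid, 50 mm in x, 24 thick in y, 50 high, on the middle of the case's top; this point is 165 mm above the centre of the underside. Axes: x to the back (the latched front faces -x, to robot and mat), y to its left, z up
- case_fl (a point): bottom front left corner of the case, point on the underside edge, at (-40, 65, -165) mm from case_handle in the case's axes
- case_fr (a point): bottom front right corner of the case, point on the underside edge, at (-40, -65, -165) mm from case_handle in the case's axes
- case_bl (a point): bottom back left corner of the case, point on the underside edge, at (40, 65, -165) mm from case_handle in the case's axes
- case_br (a point): bottom back right corner of the case, point on the underside edge, at (40, -65, -165) mm from case_handle in the case's axes
- mat_mid (a point): centre of the cork mat with blue border on the table in front of the case, 120 mm in its x, 170 mm in its y, 1 mm thin (nothing to catch on); its x, y run like the case's when that stands square on it. It starts 90 to 120 mm in front of the case (centre to centre), up to 25 mm to a side, turned up to 0.15 rad
- shelf_edge (a point): middle of the lower front edge of the fixed glass shelf, 310 mm up; glass 10 mm thick, aluminium front strip, 220 mm deep in +x (back), 250 mm to either side in y, two posts at its back. The front edge is over the handle's middle or up to 8 mm in front of it, so a gripper pointing straight down does not fit: lean its body towards the robot
- mug: white ceramic mug, 80 mm wide, 95 mm high, holding steel hinge plates that stand out to about 115 mm; origin under its middle. A bystander
- screwdriver: screwdriver with a red grip, 200 mm long, lying along its x axis, about 30 mm thick; origin under its middle. A bystander
- socket: chrome socket standing on end, 32 mm wide, 60 mm high; origin under its middle. A bystander. (A fixed blue three-tier organiser, 240 x 170 mm, 200 high, also stands far out to the left, its middle 0.48 to 0.62 m ahead and 0.53 to 0.58 m to the left of the robot: out of the way)
Not all that is in view belongs to the job. There is more than one size of the part that bears case_handle; the job needs the middle-sized.

How it is judged:
On the way, in this order (a step that is already met when the one before it is completed fails the run):
1. the case is tipped sideways: both corners of one side at least 10 mm up, a corner of the other side still on the table (((height (world z) of each of case_fl, case_bl above 0.01 m and height (world z) of any of case_fr, case_br below 0.005 m) or (height (world z) of each of case_fr, case_br above 0.01 m and height (world z) of any of case_fl, case_bl below 0.005 m))), for 0.1 s.
2. set down flat again with the raised side swung at least 30 mm and a corner of the other side within 22 mm of where it began (((distance of case_fl from where it was at the start of the episode above 0.03 m and distance of any of case_fr, case_br from where it was at the start of the episode below 0.022 m and height (world z) of each of case_fl, case_bl, case_fr, case_br below 0.005 m) or (distance of case_fr from where it was at the start of the episode above 0.03 m and distance of any of case_fl, case_bl from where it was at the start of the episode below 0.022 m and height (world z) of each of case_fl, case_bl, case_fr, case_br below 0.005 m))), for 0.2 s.
3. tipped the other way: the side that was the pivot is now at least 10 mm up, a corner of the swung side on the table (((height (world z) of each of case_fl, case_bl above 0.01 m and height (world z) of any of case_fr, case_br below 0.005 m and distance of case_fr from where it was at the start of the episode above 0.025 m) or (height (world z) of each of case_fr, case_br above 0.01 m and height (world z) of any of case_fl, case_bl below 0.005 m and distance of case_fl from where it was at the start of the episode above 0.025 m))), for 0.1 s.
4. set down flat with both front corners at least 35 mm from where they began (height (world z) of each of case_fl, case_bl, case_fr, case_br below 0.005 m and distance of each of case_fl, case_fr from where it was at the start of the episode above 0.035 m), for 0.2 s.
At the end, for the whole second after the job is handed in: the case stands flat and upright (within 0.04 rad, corners within 5 mm of the table), at rest, all four bottom corners on the mat (within 3 mm past its edges) (height (world z) of each of case_fl, case_bl, case_fr, case_br below 0.005 m and angle between case_handle's own z axis and vertical below 0.04 rad and x of case_fl in the frame of mat_mid between -0.063 and 0.063 m and y of case_fl in the frame of mat_mid between -0.088 and 0.088 m and x of case_bl in the frame of mat_mid between -0.063 and 0.063 m and y of case_bl in the frame of mat_mid between -0.088 and 0.088 m and x of case_fr in the frame of mat_mid between -0.063 and 0.063 m and y of case_fr in the frame of mat_mid between -0.088 and 0.088 m and x of case_br in the frame of mat_mid between -0.063 and 0.063 m and y of case_br in the frame of mat_mid between -0.088 and 0.088 m); the robot touches nothing.
It fails at once if the case is lifted clear: all four bottom corners more than 8 mm above the table (height (world z) of each of case_fl, case_bl, case_fr, case_br above 0.008 m).
It fails at once if the case is tipped more than 40 degrees (angle between case_handle's own z axis and vertical above 0.7 rad).
It fails at once if the glass shelf is pressed with more than 10 N (contact force between shelf and anything else above 10 N).
It fails at once if the mug, screwdriver or socket is moved more than 15 mm (distance of any of mug, screwdriver, socket from where it was at the start of the episode above 0.015 m).
It also fails if it takes over 56 s, if anything falls off the work surface, if the arm or the gripper's body presses on something with over 40 N, if the wrist force passes 120 N, or if a joint passes its speed limit or range.

ROBOT

A 6-joint arm with a two-finger parallel gripper is mounted at the origin on the work surface. World frame = base frame: x ahead of the robot, y to its left, z up, the work surface at z = 0. Lengths are in m, angles in rad, forces in N, time in s.
With the tool pointing down it reaches from about 0.225 to 0.875 m from the base axis. Payload 3.4 kg.
Tool frame: the origin (TCP) lies between the finger pads; the fingertips stand 25 mm ahead of it and the grasp point (between the pads) lies 6 mm ahead of it (manip.tips_ahead is the distance from the TCP to the fingertips, in m); z points along the fingers, x is the direction in which the jaws open and shut, and the axes are right-handed (so a half turn about z gives the same grasp; the last joint's range is limited). The gripper opens to 85 mm and grips with 20 to 120 N. Pads are 22 mm wide; open, the fingers measure 114 mm over their backs; the gripper's body (76 mm by 85 mm) begins 54 mm behind the grasp point. The pads swing forward as they close: fully open they stand 13 mm farther back than shut.
Start: joints at [-1.333, 0.276, 1.505, -0, 1.361, -0.121], TCP at [0.202, -0.538, 0.256] pointing down, gripper open.
Joint ranges: [-2.89, 2.89], [-0.75, 2.08], [0.22, 2.7], [-1.18, 4.32], [0.11, 2.71], [-2.7, 2.7]. Speed limits (rad/s): [2.57, 2.57, 3.14, 3.14, 3.14, 3.14].

INTERFACE

Orientations are given as a unit quaternion [w, x, y, z].
In Python, from rig import manip gives the robot as it stands. The module is installed in compiled form; this text tells all that it offers.
- The arm moves only by the tool send_rows, never from a script. Its argument "plan" is a list of rows, each an object with "linear": the shift along the tool's x, y, z in m, a list of three; "delta_rot": the turn, a rotation vector about the tool's x, y, z in degrees, a list of three; "fingers": the finger opening in m, from 0 to 0.0854. A call has 1 to 12 rows; each row shifts and turns the pose as measured when the row begins, along the tool's axes as they then stand; what a row does not reach is not made up. A row lasts 1/12 s, in which the tool goes at most 41.7 mm and 7.16 degrees, less where a joint would pass 70% of its speed; a pose out of reach is approached as far as the arm can. A call with a gripper value outside its range is refused whole. The fingers move at their own pace and stop on an object; "force" is the grip in N (left out, the last holds). Time passes only in rows, so rows that do not move let the fingers close. It gives the time, the measured TCP pose, the force and the opening at its end, in the units of the state.
- manip.get_state(): the state, without advancing time (a new reading comes with each control period).
- manip.get_image(name): name is "scene" or "top"; returns the picture (480x640x3 uint8, red, green, blue); there is no depth.
- manip.camera_info(name): a dict with "K" (3x3 intrinsics, pixels), "dist" ([k1, k2, p1, p2, k3] as OpenCV has them; the pictures are not rectified), "rvec" (rotation vector, rad) and "tvec" (3), from world to camera coordinates, as OpenCV has them. Camera axes: x right, y down, z forward; pixel columns grow to the right and rows downward; lengths in m; the calibration is good to about 2 mm. A picture is of the moment at which its call begins. camera_info takes no time and is no camera call.
- manip.sign_off(): hands the job in, once; it reports no verdict.
Trained networks look in the newest picture that a camera, given by its name, has taken for a name from the list of things; names that differ only in an ending like _2 or _b are one class to them, and where a whole thing is asked for, a point or a joint stands for the part that bears it (a point fixed in the world has none). Each returns a list of dicts, best first, with "p" (0 to 1); they miss things now and then, are a little off and sometimes report something else, mostly with a low value. They report only what shows in the picture. A call takes as long as a camera call. They do not tell look-alikes from the thing itself.
- manip.find_in(thing, camera): "extent" ([left, top, right, bottom] in pixels, round what is visible of it).
- manip.masks_of(thing, camera): "pixels" (480x640 bool, what is visible of it) and "extent" ([left, top, right, bottom] in pixels, round what is visible of it).
The state is a dict: "clock": time; "qpos": joint angles; "qd": joint speeds; "effort": joint torques, N m; "position": TCP position; "ee_rot": TCP orientation; "contact_force": force on the tool from outside, world axes, zero at the start; "moment": the same for the moment, N m; "width": finger opening in m.
Only numpy, scipy, OpenCV 4.12 (cv2) and the standard library are available. Lean on these libraries where they do the work, as an engineer would, in place of code of your own. Each camera call takes 0.05 s, during which the arm holds its last target. There are 200 camera calls.

## Working session

There is one attempt and no reset: what is moved stays moved. The work goes in short steps, Python scripts to look and compute and a tool call to move; the robot and the scene stay as the last step left them, time stands still between calls to the robot, and variables do not carry over. Pictures are saved under pics/ and viewed, about 8 in all and at most 12, crops included, and the job is handed in when it is done.

Besides the shell and the picture viewer there is one more tool, called after "Request:" as name([rows], argument=value, ...), one row to a line, values as JSON. send_rows: Moves the arm, as the interface text tells. Its arguments: {"type":"object","properties":{"plan":{"type":"array","items":{"type":"object","properties":{"linear":{"type":"array","items":{"type":"number"}},"delta_rot":{"type":"array","items":{"type":"number"}},"fingers":{"type":"number"}}}},"force":{"type":"number"}},"required":["plan"]}

```bash
mkdir -p pics; ls
python3 - <<'E'
from rig import manip
import cv2,numpy as np
for c in("scene","top"):
    im=manip.get_image(c); cv2.imwrite(f"pics/{c}0.png",im[:,:,::-1])
    i=manip.camera_info(c); print(c,np.round(i["K"],1).tolist(),np.round(i["dist"],3),np.round(i["rvec"],3),np.round(i["tvec"],3))
    for t in("case_handle","mat_mid","mug","screwdriver","socket"):
        print(t,[(round(d["p"],2),np.round(d["extent"]).tolist()) for d in manip.find_in(t,c)])
print(manip.get_state())
E
```

```text
pics
scene [[477.7, 0.0, 323.8], [0.0, 477.7, 235.3], [0.0, 0.0, 1.0]] [0.021 0.    0.    0.    0.   ] [ 0.3    2.777 -1.245] [0.479 0.051 1.11 ]
case_handle [(0.9, [221.0, 214.0, 270.0, 307.0]), (0.82, [346.0, 227.0, 402.0, 294.0]), (0.61, [336.0, 116.0, 430.0, 238.0])]
mat_mid [(0.6, [265.0, 259.0, 320.0, 317.0])]
mug [(0.85, [237.0, 318.0, 284.0, 385.0])]
screwdriver [(0.88, [264.0, 210.0, 304.0, 218.0])]
socket [(0.65, [399.0, 379.0, 419.0, 412.0]), (0.61, [234.0, 315.0, 283.0, 389.0])]
top [[442.5, 0.0, 335.1], [0.0, 442.5, 239.6], [0.0, 0.0, 1.0]] [-0.101  0.     0.     0.     0.   ] [ 2.147 -2.162  0.186] [-0.003  0.522  1.076]
case_handle [(0.97, [377.0, 283.0, 480.0, 378.0]), (0.94, [330.0, 164.0, 391.0, 217.0]), (0.56, [321.0, 271.0, 355.0, 318.0])]
mat_mid [(0.84, [308.0, 204.0, 380.0, 258.0])]
mug [(0.6, [246.0, 173.0, 288.0, 211.0])]
screwdriver [(0.91, [430.0, 186.0, 441.0, 253.0]), (0.39, [311.0, 203.0, 378.0, 260.0]), (0.36, [328.0, 162.0, 388.0, 215.0])]
socket [(0.67, [208.0, 279.0, 226.0, 292.0])]
{'clock': 0.6, 'qpos': array([-1.33297913e+00,  2.75878290e-01,  1.50489790e+00, -2.19006211e-05,
        1.36071769e+00, -1.20981011e-01]), 'qd': array([ 0.00104208, -0.00141387, -0.00090565,  0.000636  ,  0.00048373,
       -0.00152119]), 'effort': array([-5.80896995e-04, -4.16389418e+01, -2.45982957e+01, -1.46830507e-04,
        2.94654728e-04,  7.85456393e-06]), 'position': array([ 0.20191437, -0.53840599,  0.25634124]), 'ee_rot': array([ 4.08252997e-05,  8.21934759e-01, -5.69581645e-01,  2.97831609e-05]), 'contact_force': array([ 1.17966759, -0.71516312, -0.60451661]), 'moment': array([-0.00066017, -0.00306882,  0.00185216]), 'width': 0.08580062146307797}
```

View pics/scene0.png

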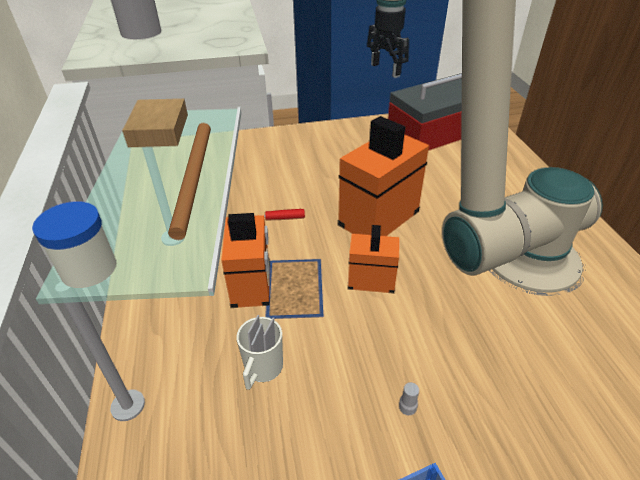

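View pics/top0.png

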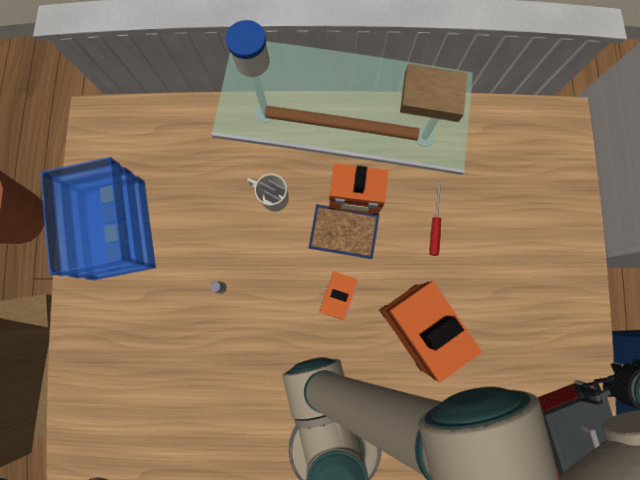

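The top view shows the middle-sized case at (359,190), its handle at (360,179), and the mat at (345,231). The small case is at (339,295), the big one at (432,330), and the shelf's front strip runs (213,136) to (464,172). Next I fit the case, mat and shelf poses to the masks.

```bash
cat > h.py <<'E'
from rig import manip
import cv2,numpy as np
from scipy.optimize import minimize
from scipy.spatial.transform import Rotation as R
C={c:{k:np.array(v,float) for k,v in manip.camera_info(c).items() if k in("K","dist","rvec","tvec")} for c in("scene","top")}
def proj(P,c):
    i=C[c]; return cv2.projectPoints(np.array(P,float).reshape(-1,1,3),i["rvec"],i["tvec"],i["K"],i["dist"])[0][:,0]
def ray(uv,z,c):
    i=C[c]; u=cv2.undistortPoints(np.array(uv,float).reshape(-1,1,2),i["K"],i["dist"])[:,0]
    M=cv2.Rodrigues(i["rvec"])[0]; o=-M.T@i["tvec"].ravel(); d=np.c_[u,np.ones(len(u))]@M
    return o+d*((z-o[2])/d[:,2])[:,None]
def box(x0,x1,y0,y1,z0,z1): return np.array([[x,y,z] for x in(x0,x1) for y in(y0,y1) for z in(z0,z1)])
CASE=[box(-.04,.04,-.065,.065,0,.14),box(-.025,.025,-.012,.012,.14,.19)]
CORN=dict(fl=(-.04,.065,0),fr=(-.04,-.065,0),bl=(.04,.065,0),br=(.04,-.065,0))
def sil(parts,p,c,S=4):
    # p = x,y,yaw ; supersampled silhouette
    m=np.zeros((480*S,640*S),np.uint8); r=R.from_euler('z',p[2])
    for b in parts:
        q=(proj(r.apply(b)+[p[0],p[1],0],c)+.5)*S
        cv2.fillConvexPoly(m,cv2.convexHull(np.round(q).astype(np.int32)),1)
    return m
def fit(parts,p0,masks):
    S=4; big={c:np.kron(m.astype(np.uint8),np.ones((S,S),np.uint8)) for c,m in masks.items()}
    def cost(p):
        t=0
        for c,m in big.items():
            s=sil(parts,p,c); t+=1-(s&m).sum()/max(1,(s|m).sum())
        return t
    best=None
    for y in(-.2,0,.2):
        r=minimize(cost,[p0[0],p0[1],p0[2]+y],method='Nelder-Mead',options=dict(initial_simplex=np.array([p0[0],p0[1],p0[2]+y])+np.array([[0,0,0],[.02,0,0],[0,.02,0],[0,0,.15]]),xatol=2e-4,fatol=1e-4,maxiter=120))
        if best is None or r.fun<best.fun: best=r
    return best.x,best.fun
def mask(thing,c,near):
    L=manip.masks_of(thing,c)
    L=[d for d in L if np.hypot((d["extent"][0]+d["extent"][2])/2-near[0],(d["extent"][1]+d["extent"][3])/2-near[1])<30]
    return L[0]["pixels"] if L else None
E
cat > m.py <<'E'
from h import *
manip.get_image("scene");manip.get_image("top")
ms={"scene":mask("case_handle","scene",(245,260)),"top":mask("case_handle","top",(360,190))}
print({k:None if v is None else int(v.sum()) for k,v in ms.items()})
p0=ray([(359,179)],.19,"top")[0];print("handle guess",p0.round(3), "cam", ray([(359,179)],0,"top").round(3))
for k in(("scene","top"),("top",),("scene",)):
    print(k,fit(CASE,[p0[0],p0[1],-.1],{c:ms[c] for c in k}))
mm={"top":mask("mat_mid","top",(345,231))}
g=ray([(345,231)],0,"top")[0]
print("mat",fit([box(-.06,.06,-.085,.085,0,.001)],[g[0],g[1],-.1],mm))
print("matcorners",ray([(316,206),(379,213),(372,258),(309,248)],0,"top").round(3).tolist())
print("shelf",ray([(213,136),(464,172)],.31,"top").round(3).tolist())
for t,c,n,z in(("mug","top",(268,191),.05),("screwdriver","top",(436,220),.015),("socket","top",(217,286),.03)):
    print(t,ray([n],z,c).round(3))
E
python3 m.py
```

```text
{'scene': 3950, 'top': 2442}
handle guess [ 0.636 -0.058  0.19 ] cam [[ 0.692 -0.073  0.   ]]
('scene', 'top') (array([ 0.64340085, -0.06010186, -0.11719893]), np.float64(0.09425289806132153))
('top',) (array([ 0.64367268, -0.06221606, -0.10407663]), np.float64(0.041963890392089365))
('scene',) (array([ 0.64328626, -0.05700415, -0.1173341 ]), np.float64(0.03203067029433593))
mat (array([ 0.54992256, -0.03118599, -0.17599861]), np.float64(0.03729061976549408))
matcorners [[0.618, 0.042, 0.0], [0.599, -0.124, 0.0], [0.479, -0.103, 0.0], [0.507, 0.06, 0.0]]
shelf [[0.691, 0.24, 0.31], [0.616, -0.257, 0.31]]
mug [[0.646 0.163 0.05 ]]
screwdriver [[ 0.577 -0.272  0.015]]
socket [[0.408 0.29  0.03 ]]
```

```bash
cat >> h.py <<'E'
L=np.radians(38); s,c_=np.sin(L),np.cos(L)
RT=np.array([[0,-c_,s],[-1,0,0],[0,-s,-c_]])       # tool axes (columns) in case frame
GP=np.array([-.003,0,.171])
def tool(p,back=0.):                               # TCP pose for grasping a case standing flat at p=(x,y,yaw)
    r=R.from_euler('z',p[2]); g=GP-RT[:,2]*(.006+back)
    return r.apply(g)+[p[0],p[1],0], r*R.from_matrix(RT)
def cur():
    st=manip.get_state(); q=st["ee_rot"]; return st["position"],R.from_quat([q[1],q[2],q[3],q[0]]),st
def rows(P0,R0,way,n):                             # way: list of (pos,Rot), n rows for each
    from scipy.spatial.transform import Slerp
    out=[]
    for (P,Q),k in zip(way,n):
        sl=Slerp([0,1],R.concatenate([R0,Q]))
        for i in range(k):
            a,b=sl(i/k),sl((i+1)/k); out.append((a.inv().apply((P-P0)/k),(a.inv()*b).as_rotvec(degrees=True)))
        P0,R0=P,Q
    for l,r in out: print(np.round(l,4).tolist(),np.round(r,2).tolist())
E
python3 - <<'E'
from h import *
p=(.6435,-.060,-.11)
P,Q,st=cur(); A=tool(p,.20);B=tool(p,.10);G=tool(p)
print(A[0],B[0],G[0])
rows(P,Q,[(np.array([.23,-.50,.41]),Q),(np.array([.40,-.22,.42]),A[1]),A],[5,10,7])
E
```

```text
[ 0.51445839 -0.04574789  0.33333022] [ 0.57565244 -0.05250652  0.25452914] [ 0.63684649 -0.05926515  0.17572806]
[-0.0052, -0.008, -0.0307] [0.0, 0.0, 0.0]
[-0.0052, -0.008, -0.0307] [0.0, 0.0, 0.0]
[-0.0052, -0.008, -0.0307] [0.0, 0.0, 0.0]
[-0.0052, -0.008, -0.0307] [0.0, 0.0, 0.0]
[-0.0052, -0.008, -0.0307] [0.0, 0.0, 0.0]
[-0.0202, -0.0257, -0.001] [3.73, 0.89, 2.59]
[-0.0214, -0.0248, 0.0003] [3.73, 0.89, 2.59]
[-0.0225, -0.0238, 0.0016] [3.73, 0.89, 2.59]
[-0.0236, -0.0226, 0.0027] [3.73, 0.89, 2.59]
[-0.0246, -0.0213, 0.0038] [3.73, 0.89, 2.59]
[-0.0256, -0.0199, 0.0047] [3.73, 0.89, 2.59]
[-0.0266, -0.0184, 0.0056] [3.73, 0.89, 2.59]
[-0.0274, -0.0168, 0.0063] [3.73, 0.89, 2.59]
[-0.0283, -0.0151, 0.0069] [3.73, 0.89, 2.59]
[-0.029, -0.0133, 0.0074] [3.73, 0.89, 2.59]
[-0.0265, -0.003, 0.0181] [0.0, 0.0, 0.0]
[-0.0265, -0.003, 0.0181] [0.0, 0.0, 0.0]
[-0.0265, -0.003, 0.0181] [0.0, 0.0, 0.0]
[-0.0265, -0.003, 0.0181] [0.0, 0.0, 0.0]
[-0.0265, -0.003, 0.0181] [0.0, 0.0, 0.0]
[-0.0265, -0.003, 0.0181] [0.0, 0.0, 0.0]
[-0.0265, -0.003, 0.0181] [0.0, 0.0, 0.0]
```

Request:
send_rows([
  {"linear": [-0.005,-0.008,-0.031],"delta_rot": [0,0,0],"fingers": 0.085},
  {"linear": [-0.005,-0.008,-0.031],"delta_rot": [0,0,0],"fingers": 0.085},
  {"linear": [-0.005,-0.008,-0.031],"delta_rot": [0,0,0],"fingers": 0.085},
  {"linear": [-0.005,-0.008,-0.031],"delta_rot": [0,0,0],"fingers": 0.085},
  {"linear": [-0.005,-0.008,-0.031],"delta_rot": [0,0,0],"fingers": 0.085},
  {"linear": [-0.02,-0.026,-0.001],"delta_rot": [3.7,0.9,2.6],"fingers": 0.085},
  {"linear": [-0.021,-0.025,0],"delta_rot": [3.7,0.9,2.6],"fingers": 0.085},
  {"linear": [-0.022,-0.024,0.002],"delta_rot": [3.7,0.9,2.6],"fingers": 0.085},
  {"linear": [-0.024,-0.023,0.003],"delta_rot": [3.7,0.9,2.6],"fingers": 0.085},
  {"linear": [-0.025,-0.021,0.004],"delta_rot": [3.7,0.9,2.6],"fingers": 0.085},
  {"linear": [-0.026,-0.02,0.005],"delta_rot": [3.7,0.9,2.6],"fingers": 0.085},
  {"linear": [-0.027,-0.018,0.006],"delta_rot": [3.7,0.9,2.6],"fingers": 0.085},
])

```text
clock: 1.85
position: [0.3581, -0.3033, 0.4255]
ee_rot: [-0.158, 0.691, -0.682, 0.18]
contact_force: [0.9, 0.1, 0.7]
width: 0.0848
```

Run:
```python
from h import *
p=(.6435,-.060,-.11)
P,Q,st=cur(); print(P,st["qpos"].round(2),st["clock"])
A=tool(p,.20)
rows(P,Q,[(np.array([.42,-.18,.41]),A[1]),A],[6,6])
```

```text
[ 0.3581066  -0.30334352  0.42549219] [-1.17 -0.12  1.63  0.43  1.42  0.37] 1.85
[-0.0206, -0.0084, 0.0065] [1.71, 0.33, 1.1]
[-0.0208, -0.0078, 0.0066] [1.71, 0.33, 1.1]
[-0.0209, -0.0072, 0.0067] [1.71, 0.33, 1.1]
[-0.0211, -0.0066, 0.0068] [1.71, 0.33, 1.1]
[-0.0213, -0.006, 0.0069] [1.71, 0.33, 1.1]
[-0.0214, -0.0053, 0.0069] [1.71, 0.33, 1.1]
[-0.024, -0.0025, 0.0182] [0.0, 0.0, 0.0]
[-0.024, -0.0025, 0.0182] [0.0, 0.0, 0.0]
[-0.024, -0.0025, 0.0182] [0.0, 0.0, 0.0]
[-0.024, -0.0025, 0.0182] [0.0, 0.0, 0.0]
[-0.024, -0.0025, 0.0182] [0.0, 0.0, 0.0]
[-0.024, -0.0025, 0.0182] [0.0, 0.0, 0.0]
```

Request:
send_rows([
  {"linear": [-0.021,-0.008,0.0065],"delta_rot": [1.7,0.3,1.1],"fingers": 0.085},
  {"linear": [-0.021,-0.008,0.0065],"delta_rot": [1.7,0.3,1.1],"fingers": 0.085},
  {"linear": [-0.021,-0.007,0.0065],"delta_rot": [1.7,0.3,1.1],"fingers": 0.085},
  {"linear": [-0.021,-0.007,0.007],"delta_rot": [1.7,0.3,1.1],"fingers": 0.085},
  {"linear": [-0.021,-0.006,0.007],"delta_rot": [1.7,0.3,1.1],"fingers": 0.085},
  {"linear": [-0.021,-0.005,0.007],"delta_rot": [1.7,0.3,1.1],"fingers": 0.085},
  {"linear": [-0.024,-0.0025,0.018],"delta_rot": [0,0,0],"fingers": 0.085},
  {"linear": [-0.024,-0.0025,0.018],"delta_rot": [0,0,0],"fingers": 0.085},
  {"linear": [-0.024,-0.0025,0.018],"delta_rot": [0,0,0],"fingers": 0.085},
  {"linear": [-0.024,-0.0025,0.018],"delta_rot": [0,0,0],"fingers": 0.085},
  {"linear": [-0.024,-0.0025,0.018],"delta_rot": [0,0,0],"fingers": 0.085},
  {"linear": [-0.024,-0.0025,0.018],"delta_rot": [0,0,0],"fingers": 0.085},
])

```text
clock: 2.85
position: [0.5164, -0.0306, 0.3395]
ee_rot: [0.223, -0.624, 0.705, -0.253]
contact_force: [-0.4, -1.0, -0.7]
width: 0.0851
```

Run:
```python
from h import *
p=(.6435,-.060,-.11)
P,Q,st=cur(); print(P,st["qpos"].round(2),st["clock"])
rows(P,Q,[tool(p,.10),tool(p,.05)],[5,3])
print('more'); a=tool(p,.05); rows(a[0],a[1],[tool(p)],[4])
im=manip.get_image("scene"); cv2.imwrite("pics/s1.png",cv2.resize(im[100:400,150:550,::-1],(800,600)))
```

```text
[ 0.51636168 -0.03058776  0.33953002] [-0.24 -0.16  1.97  0.13  0.66  1.37] 2.85
[0.0029, 0.0013, 0.0209] [-0.29, -0.1, -0.09]
[0.0029, 0.0012, 0.021] [-0.29, -0.1, -0.09]
[0.0029, 0.0011, 0.021] [-0.29, -0.1, -0.09]
[0.003, 0.001, 0.021] [-0.29, -0.1, -0.09]
[0.003, 0.0009, 0.021] [-0.29, -0.1, -0.09]
[0.0, -0.0, 0.0167] [0.0, 0.0, 0.0]
[0.0, -0.0, 0.0167] [0.0, 0.0, 0.0]
[0.0, -0.0, 0.0167] [0.0, 0.0, 0.0]
more
[0.0, 0.0, 0.0125] [0.0, 0.0, 0.0]
[0.0, 0.0, 0.0125] [0.0, 0.0, 0.0]
[0.0, 0.0, 0.0125] [0.0, 0.0, 0.0]
[0.0, 0.0, 0.0125] [0.0, 0.0, 0.0]
```

View pics/s1.png

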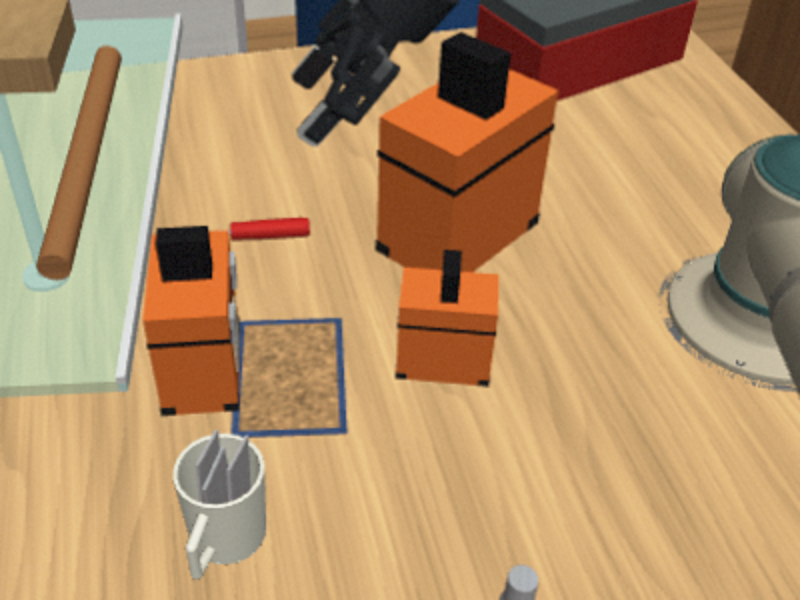

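The picture shows the gripper at (340,100) in the crop, leaning back, with the case at (190,320). The shelf edge is clear of both. Moving to pre-grasp.

Request:
send_rows([
  {"linear": [0.003,0.001,0.021],"delta_rot": [-0.3,-0.1,-0.1],"fingers": 0.085},
  {"linear": [0.003,0.001,0.021],"delta_rot": [-0.3,-0.1,-0.1],"fingers": 0.085},
  {"linear": [0.003,0.001,0.021],"delta_rot": [-0.3,-0.1,-0.1],"fingers": 0.085},
  {"linear": [0.003,0.001,0.021],"delta_rot": [-0.3,-0.1,-0.1],"fingers": 0.085},
  {"linear": [0.003,0.001,0.021],"delta_rot": [-0.3,-0.1,-0.1],"fingers": 0.085},
  {"linear": [0,0,0.016],"delta_rot": [0,0,0],"fingers": 0.085},
  {"linear": [0,0,0.016],"delta_rot": [0,0,0],"fingers": 0.085},
])

```text
clock: 3.48
position: [0.5991, -0.0422, 0.2245]
ee_rot: [0.22, -0.639, 0.698, -0.238]
contact_force: [0.6, -0.2, 0.4]
width: 0.0849
```

Run:
```python
from h import *
p=(.6435,-.060,-.11)
P,Q,st=cur(); print(P,st["qpos"].round(2),st["clock"])
rows(P,Q,[tool(p)],[5])
for c,o,k in(("scene",(180,170),5),("top",(290,130),5)):
    im=manip.get_image(c)[:,:,::-1].copy(); im=im[o[1]:o[1]+140,o[0]:o[0]+100]
    im=cv2.resize(im,None,fx=4,fy=4)
    pts=(proj([R.from_euler('z',p[2]).apply(v)+[p[0],p[1],0] for v in [*CORN.values(),(0,0,.19),(.025,0,.19),(-.025,0,.19),(-.04,.065,.14),(-.04,-.065,.14)]],c)-o)*4+2
    for q in pts: cv2.circle(im,tuple(int(v) for v in q),3,(0,255,0),1)
    globals()[c]=im
cv2.imwrite("pics/g1.png",np.hstack([scene,top]))
```

```text
[ 0.59911477 -0.04215821  0.22450676] [-0.24  0.09  2.03  0.26  0.38  1.21] 3.4833
[0.0028, -0.0002, 0.0125] [0.04, 0.18, 0.18]
[0.0027, -0.0002, 0.0125] [0.04, 0.18, 0.18]
[0.0027, -0.0002, 0.0125] [0.04, 0.18, 0.18]
[0.0027, -0.0002, 0.0125] [0.04, 0.18, 0.18]
[0.0026, -0.0002, 0.0125] [0.04, 0.18, 0.18]
```

View pics/g1.png

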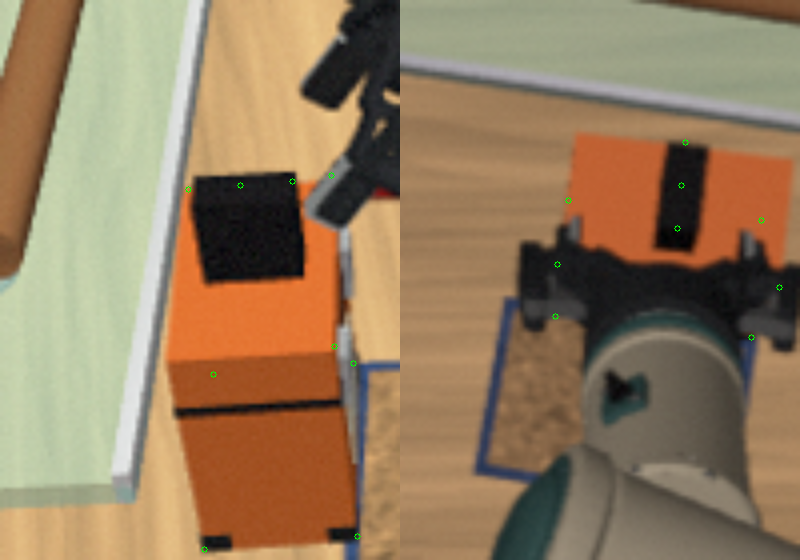

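The overlay matches the case in both views: its bottom corners at (204,549) and (357,536) in the left half, and its handle centre at (682,185) in the right half. Going in to grasp.

Request:
send_rows([
  {"linear": [0.0065,0,0],"delta_rot": [0,0.3,0.3],"fingers": 0.085},
  {"linear": [0.0065,0,0.01],"delta_rot": [0,0.3,0.3],"fingers": 0.085},
  {"linear": [0,0,0.013],"delta_rot": [0,0.2,0.2],"fingers": 0.085},
  {"linear": [0,0,0.013],"delta_rot": [0,0,0],"fingers": 0.085},
  {"linear": [0,0,0.013],"delta_rot": [0,0,0],"fingers": 0.085},
  {"linear": [0,0,0.012],"delta_rot": [0,0,0],"fingers": 0.085},
])

```text
clock: 4.08
position: [0.6363, -0.063, 0.1804]
ee_rot: [0.218, -0.63, 0.704, -0.245]
contact_force: [-0.0, 0.4, 0.2]
width: 0.085
```

Run:
```python
from h import *
p=(.6435,-.060,-.11)
P,Q,st=cur(); print(P,st["qpos"].round(2),st["clock"])
rows(P,Q,[tool(p)],[1])
im=manip.get_image("top")[:,:,::-1]; im2=manip.get_image("scene")[:,:,::-1]
cv2.imwrite("pics/g2.png",np.hstack([cv2.resize(x[a:a+140,b:b+100],None,fx=4,fy=4) for x,a,b in((im2,170,180),(im,130,310))]))
```

```text
[ 0.6362569  -0.06303559  0.18035371] [-0.25  0.21  2.03  0.34  0.26  1.13] 4.0833
[-0.0038, 0.0027, 0.0037] [-0.27, -0.17, 0.03]
```

View pics/g2.png

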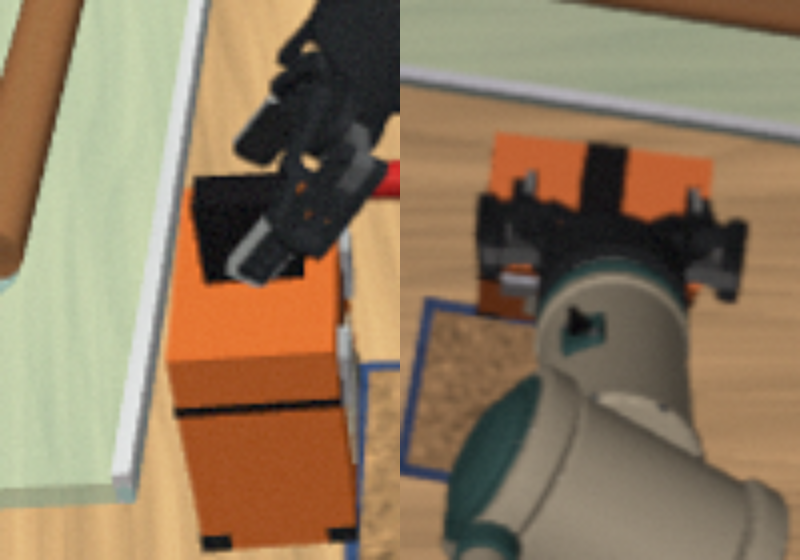

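Both fingers straddle the handle, at (250,260) on the left and (600,210) on the right. Joint 5 is 0.26, close to its lower limit, so I'll reduce the lean to 31° before closing.

```bash
sed -i 's/^L=np.radians(38)/L=np.radians(31)/' h.py
python3 - <<'E'
from h import *
p=(.6435,-.060,-.11)
P,Q,st=cur()
rows(P,Q,[tool(p)],[2])
E
```

```text
[-0.0018, 0.0004, 0.0014] [-3.54, -0.07, -0.0]
[-0.0018, 0.0003, 0.0014] [-3.54, -0.07, -0.0]
```

Request:
send_rows([
  {"linear": [-0.002,0,0.0015],"delta_rot": [-3.5,0,0],"fingers": 0.085},
  {"linear": [-0.002,0,0.0015],"delta_rot": [-3.5,0,0],"fingers": 0.085},
  {"linear": [0,0,0],"delta_rot": [0,0,0],"fingers": 0.05},
  {"linear": [0,0,0],"delta_rot": [0,0,0],"fingers": 0.01},
  {"linear": [0,0,0],"delta_rot": [0,0,0],"fingers": 0.01},
  {"linear": [0,0,0],"delta_rot": [0,0,0],"fingers": 0.01},
  {"linear": [0,0,0],"delta_rot": [0,0,0],"fingers": 0.01},
  {"linear": [0,0,0],"delta_rot": [0,0,0],"fingers": 0.01},
  {"linear": [0,0,0],"delta_rot": [0,0,0],"fingers": 0.01},
], force=80)

```text
clock: 4.93
position: [0.6344, -0.0593, 0.1773]
ee_rot: [0.178, -0.642, 0.719, -0.2]
contact_force: [3.0, 0.8, -2.4]
width: 0.023
```

```bash
cat >> h.py <<'E'
def pose(corner,at,yaw,roll,pitch):   # case pose (pos of underside centre, Rot) with given corner at xy, z
    r=R.from_euler('ZXY',[yaw,roll,pitch]); return np.array(at)-r.apply(CORN[corner]), r
def grip(P,Q,p):                      # tool pose in case frame, case flat at p
    r=R.from_euler('z',p[2]); return r.inv().apply(P-[p[0],p[1],0]), r.inv()*Q
def tp(cp,g): return cp[0]+cp[1].apply(g[0]), cp[1]*g[1]
def corner(p,k): return R.from_euler('z',p[2]).apply(CORN[k])+[p[0],p[1],0]
E
python3 - <<'E'
from h import *
P,Q,st=cur(); print(P,st["qpos"].round(2),st["clock"],st["width"],st["contact_force"])
# jaws centre the handle: case yaw & y follow the tool; keep camera x
X=Q.as_matrix()[:,0]; print("jaw yaw",np.arctan2(X[0],-X[1]), "lean",np.degrees(np.arcsin(Q.as_matrix()[2,0])),Q.as_matrix()[:,2])
ms={"scene":mask("case_handle","scene",(245,260))}
manip.get_image("scene")
import json
p=np.array((.6435,-.060,-.11)); g=grip(P,Q,p); print("tcp in case",g[0])
E
```

```text
[ 0.63443448 -0.05929004  0.17733449] [-0.24  0.22  1.93  0.14  0.45  1.34] 4.9333 0.02302704723680494 [ 3.01731131  0.83690179 -2.36693042]
jaw yaw -0.11315255302287941 lean 0.0955715890886569 [ 0.51203034 -0.05962462 -0.85689546]
tcp in case [-0.00908867 -0.00028953  0.17733449]
```

```bash
cat >> h.py <<'E'
P1=np.array((.6435,-.0598,-.113))
def swing(p,piv,side,dyaw,n=(3,6,3),z=.001,tilt=.13,pit=-.03,g=None):
    """side +1: left raised"""
    P,Q,st=cur(); g=g or grip(P,Q,p); c=corner(p,piv); c[2]=z; f=c.copy(); f[2]=0
    y0,y1=p[2],p[2]+dyaw
    W=[tp(pose(piv,c,y0,side*tilt,pit),g)]+[tp(pose(piv,c,y0+dyaw*(i+1)/n[1],side*tilt,pit),g) for i in range(n[1])]+[tp(pose(piv,f,y1,0,0),g)]
    rows(P,Q,W,[n[0]]+[1]*n[1]+[n[2]])
    q=pose(piv,f,y1,0,0)[0]; print("end case",q[0].round(4),q[1].round(4),round(y1,3))
    return W,g
E
python3 - <<'E'
from h import *
W,g=swing(P1,"fr",1,.31)
import pickle; pickle.dump((W,g),open("w1.pkl","wb"))
E
```

```text
[0.0079, 0.0, -0.0034] [0.57, -2.11, 1.31]
[0.0078, -0.0002, -0.0037] [0.57, -2.11, 1.31]
[0.0076, -0.0004, -0.004] [0.57, -2.11, 1.31]
[-0.0013, 0.0019, -0.001] [-0.38, -1.59, -2.47]
[-0.0013, 0.0019, -0.001] [-0.38, -1.59, -2.47]
[-0.0013, 0.0019, -0.001] [-0.38, -1.59, -2.47]
[-0.0013, 0.0019, -0.001] [-0.38, -1.59, -2.47]
[-0.0013, 0.0019, -0.001] [-0.38, -1.59, -2.47]
[-0.0013, 0.0019, -0.001] [-0.38, -1.59, -2.47]
[-0.0074, 0.0006, 0.0042] [-0.57, 2.11, -1.31]
[-0.0076, 0.0004, 0.004] [-0.57, 2.11, -1.31]
[-0.0078, 0.0002, 0.0037] [-0.57, 2.11, -1.31]
end case 0.6229 -0.0483 0.197
```

Request:
send_rows([
  {"linear": [0.008,0,-0.0034],"delta_rot": [0.6,-2.1,1.3],"fingers": 0.01},
  {"linear": [0.008,0,-0.0037],"delta_rot": [0.6,-2.1,1.3],"fingers": 0.01},
  {"linear": [0.0076,0,-0.004],"delta_rot": [0.6,-2.1,1.3],"fingers": 0.01},
  {"linear": [0,0,0],"delta_rot": [0,0,0],"fingers": 0.01},
])

```text
clock: 5.37
position: [0.6256, -0.0826, 0.1846]
ee_rot: [0.234, -0.627, 0.723, -0.169]
contact_force: [2.7, -0.9, -1.4]
width: 0.0233
```

```bash
cat >> h.py <<'E'
def casenow(g):      # case pose believed from rigid grip
    P,Q,st=cur(); r=Q*g[1].inv(); o=P-r.apply(g[0])
    print("t",round(st["clock"],2),"q",st["qpos"].round(2),"F",st["contact_force"].round(1),"w",st["width"].round(4))
    print("yaw,roll,pitch",r.as_euler('ZXY').round(3),{k:(o+r.apply(v)).round(3).tolist() for k,v in CORN.items()})
E
python3 - <<'E'
from h import *
import pickle; W,g=pickle.load(open("w1.pkl","rb")); casenow(g)
P,Q,_=cur(); rows(P,Q,W[1:],[1]*6+[3])
im=manip.get_image("scene")[:,:,::-1]; cv2.imwrite("pics/t1.png",cv2.resize(im[150:340,180:380],None,fx=3,fy=3))
E
```

```text
Traceback (most recent call last):
  File "h.py", line 72, in casenow
    print("t",round(st["clock"],2),"q",st["qpos"].round(2),"F",st["contact_force"].round(1),"w",st["width"].round(4))
                                                                                                ^^^^^^^^^^^^^^^^^
AttributeError: 'float' object has no attribute 'round'
```

```bash
sed -i 's/st\["width"\].round(4)/round(st["width"],4)/' h.py
python3 - <<'E'
from h import *
import pickle; W,g=pickle.load(open("w1.pkl","rb")); casenow(g)
P,Q,_=cur(); rows(P,Q,W[1:],[1]*6+[3])
im=manip.get_image("scene")[:,:,::-1]; cv2.imwrite("pics/t1.png",cv2.resize(im[150:340,180:380],None,fx=3,fy=3))
E
```

```text
t 5.37 q [-0.38  0.21  1.96  0.54  0.5   0.92] F [ 2.7 -0.9 -1.4] w 0.0233
yaw,roll,pitch [-0.105  0.128 -0.032] {'fl': [0.61, 0.007, 0.016], 'fr': [0.596, -0.121, -0.0], 'bl': [0.689, -0.001, 0.019], 'br': [0.676, -0.13, 0.002]}
[-0.002, 0.0004, -0.0017] [-0.43, -1.42, -2.03]
[-0.0013, 0.0019, -0.001] [-0.38, -1.59, -2.47]
[-0.0013, 0.0019, -0.001] [-0.38, -1.59, -2.47]
[-0.0013, 0.0019, -0.001] [-0.38, -1.59, -2.47]
[-0.0013, 0.0019, -0.001] [-0.38, -1.59, -2.47]
[-0.0013, 0.0019, -0.001] [-0.38, -1.59, -2.47]
[-0.0074, 0.0006, 0.0042] [-0.57, 2.11, -1.31]
[-0.0076, 0.0004, 0.004] [-0.57, 2.11, -1.31]
[-0.0078, 0.0002, 0.0037] [-0.57, 2.11, -1.31]
```

View pics/t1.png

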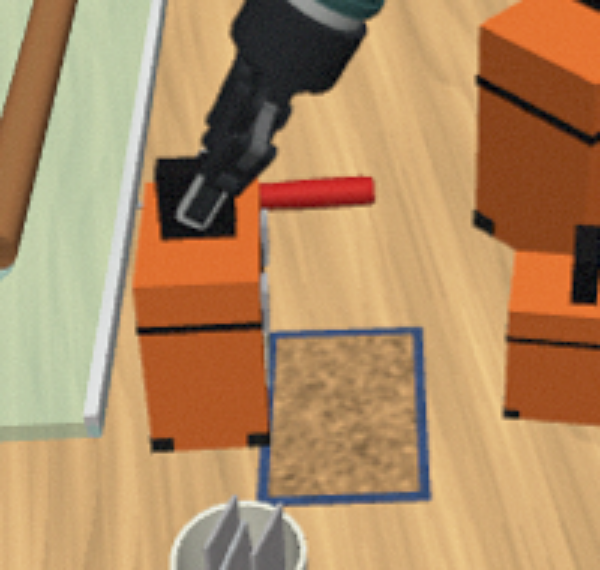

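The case is tipped: its front-left bottom corner rose about 6 px, now at crop (268,443). Swinging next.

Request:
send_rows([
  {"linear": [-0.002,0.0005,-0.0017],"delta_rot": [-0.4,-1.4,-2.1],"fingers": 0.01},
  {"linear": [-0.0013,0.002,-0.001],"delta_rot": [-0.4,-1.6,-2.5],"fingers": 0.01},
  {"linear": [-0.0013,0.002,-0.001],"delta_rot": [-0.4,-1.6,-2.5],"fingers": 0.01},
  {"linear": [-0.0013,0.002,-0.001],"delta_rot": [-0.4,-1.6,-2.5],"fingers": 0.01},
  {"linear": [-0.0013,0.002,-0.001],"delta_rot": [-0.4,-1.6,-2.5],"fingers": 0.01},
  {"linear": [-0.0013,0.002,-0.001],"delta_rot": [-0.4,-1.6,-2.5],"fingers": 0.01},
  {"linear": [0,0,0],"delta_rot": [0,0,0],"fingers": 0.01},
])

```text
clock: 6.0
position: [0.6123, -0.0723, 0.1837]
ee_rot: [-0.249, 0.738, -0.613, 0.13]
contact_force: [1.2, 1.0, -0.7]
width: 0.0231
```

Run:
```python
from h import *
import pickle; W,g=pickle.load(open("w1.pkl","rb")); casenow(g)
P,Q,_=cur(); rows(P,Q,W[6:],[1]+[4])
```

```text
t 6.0 q [-0.46  0.23  1.92  0.67  0.72  0.47] F [ 1.2  1.  -0.7] w 0.0231
yaw,roll,pitch [ 0.218  0.116 -0.018] {'fl': [0.567, 0.005, 0.015], 'fr': [0.595, -0.121, -0.0], 'bl': [0.645, 0.022, 0.016], 'br': [0.673, -0.104, 0.001]}
[0.0024, -0.002, -0.0018] [0.83, -0.02, 1.42]
[-0.0056, 0.0005, 0.0032] [-0.43, 1.58, -0.98]
[-0.0057, 0.0003, 0.003] [-0.43, 1.58, -0.98]
[-0.0058, 0.0002, 0.0029] [-0.43, 1.58, -0.98]
[-0.0058, 0.0001, 0.0027] [-0.43, 1.58, -0.98]
```

Request:
send_rows([
  {"linear": [0.0024,-0.002,-0.0018],"delta_rot": [0.8,0,1.4],"fingers": 0.01},
  {"linear": [-0.0056,0.0005,0.0032],"delta_rot": [-0.4,1.6,-1.0],"fingers": 0.01},
  {"linear": [-0.0057,0.0003,0.003],"delta_rot": [-0.4,1.6,-1.0],"fingers": 0.01},
  {"linear": [-0.0058,0.0002,0.0029],"delta_rot": [-0.4,1.6,-1.0],"fingers": 0.01},
  {"linear": [-0.0058,0,0.0027],"delta_rot": [-0.4,1.6,-1.0],"fingers": 0.01},
  {"linear": [0,0,0],"delta_rot": [0,0,0],"fingers": 0.01},
])

```text
clock: 6.5
position: [0.6146, -0.0494, 0.1771]
ee_rot: [-0.203, 0.742, -0.615, 0.174]
contact_force: [-1.7, -1.6, -2.5]
width: 0.023
```

Run:
```python
from h import *
import pickle; W,g=pickle.load(open("w1.pkl","rb")); casenow(g)
P,Q,_=cur(); rows(P,Q,W[7:],[1])
```

```text
t 6.5 q [-0.33  0.2   1.96  0.5   0.55  0.68] F [-1.7 -1.6 -2.5] w 0.023
yaw,roll,pitch [ 0.184 -0.007 -0.   ] {'fl': [0.572, 0.008, -0.001], 'fr': [0.596, -0.12, 0.0], 'bl': [0.651, 0.023, -0.001], 'br': [0.675, -0.105, 0.0]}
[0.0011, 0.0003, -0.0005] [-0.02, -0.72, -0.43]
```

Request:
send_rows([
  {"linear": [0.001,0,-0.0005],"delta_rot": [0,-0.7,-0.4],"fingers": 0.01},
  {"linear": [0,0,0],"delta_rot": [0,0,0],"fingers": 0.01},
  {"linear": [0,0,0],"delta_rot": [0,0,0],"fingers": 0.05},
  {"linear": [0,0,0],"delta_rot": [0,0,0],"fingers": 0.05},
  {"linear": [0,0,0],"delta_rot": [0,0,0],"fingers": 0.05},
  {"linear": [0,0,0],"delta_rot": [0,0,0],"fingers": 0.05},
  {"linear": [0,0,0],"delta_rot": [0,0,0],"fingers": 0.01},
  {"linear": [0,0,0],"delta_rot": [0,0,0],"fingers": 0.01},
  {"linear": [0,0,0],"delta_rot": [0,0,0],"fingers": 0.01},
  {"linear": [0,0,0],"delta_rot": [0,0,0],"fingers": 0.01},
  {"linear": [0,0,0],"delta_rot": [0,0,0],"fingers": 0.01},
])

```text
clock: 7.42
position: [0.614, -0.0485, 0.1779]
ee_rot: [-0.208, 0.743, -0.614, 0.17]
contact_force: [-0.3, 0.2, -0.2]
width: 0.023
```

Run:
```python
from h import *
import pickle; W,g=pickle.load(open("w1.pkl","rb")); casenow(g)
P,Q,_=cur(); r=Q*g[1].inv(); o=P-r.apply(g[0]); p=np.array([o[0],o[1],r.as_euler('ZXY')[0]]); print(p)
mat=np.array([.550,-.031,-.176])
print("target fr",corner(mat,"fr"))
fl=corner(p,"fl")
for y in(-.5,-.55,-.6,-.65,-.7,-.75):
    q,_=pose("fl",fl,y,0,0); fr=corner((q[0],q[1],y),"fr"); e,_=pose("fr",fr,mat[2],0,0); d=R.from_euler('z',-mat[2]).apply(e-[*mat[:2],0]); print(y,fr.round(3),"final err in mat frame",d.round(4))
pickle.dump(p,open("p2.pkl","wb"))
im=manip.get_image("top")[:,:,::-1]; im2=manip.get_image("scene")[:,:,::-1].copy(); im=im.copy()
for c,i in(("top",im),("scene",im2)):
    for k in CORN:
        cv2.circle(i,tuple(int(round(v)) for v in proj([corner(p,k)],c)[0]),1,(0,255,0),-1)
cv2.imwrite("pics/a2.png",np.hstack([cv2.resize(x[a:a+140,b:b+100],None,fx=4,fy=4) for x,a,b in((im2,190,220),(im,150,300))]))
```

```text
t 7.42 q [-0.34  0.21  1.96  0.52  0.56  0.66] F [-0.3  0.2 -0.2] w 0.023
yaw,roll,pitch [ 0.191  0.005 -0.002] {'fl': [0.571, 0.011, 0.001], 'fr': [0.596, -0.117, 0.0], 'bl': [0.65, 0.026, 0.001], 'br': [0.674, -0.102, 0.0]}
[ 0.62284474 -0.04542879  0.19072864]
target fr [ 0.49923689 -0.08799216  0.        ]
-0.5 [ 0.509 -0.103  0.   ] final err in mat frame [ 0.0122 -0.0134  0.    ]
-0.55 [ 0.503 -0.1    0.   ] final err in mat frame [ 0.0061 -0.0111  0.    ]
-0.6 [ 0.498 -0.096  0.   ] final err in mat frame [ 0.0001 -0.0086  0.    ]
-0.65 [ 0.493 -0.093  0.   ] final err in mat frame [-0.0057 -0.0058  0.    ]
-0.7 [ 0.487 -0.089  0.   ] final err in mat frame [-0.0114 -0.0027  0.    ]
-0.75 [ 0.483 -0.084  0.   ] final err in mat frame [-0.017   0.0007  0.    ]
```

View pics/a2.png

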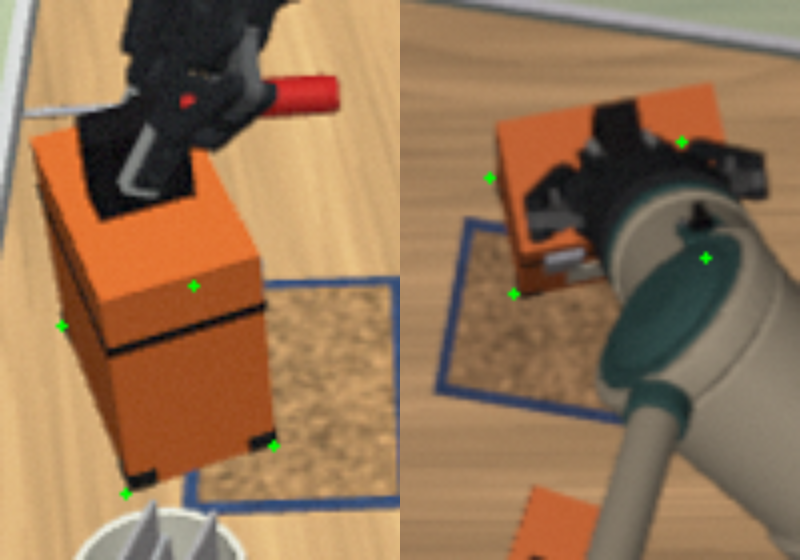

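The predicted corners (green) sit on the real ones in both views, so swing 1 is down flat. Now swing 2: right side raised, pivot on front-left.

Run:
```python
from h import *
import pickle; p=pickle.load(open("p2.pkl","rb"))
W=swing(p,"fl",-1,-.62-p[2],n=(3,9,3)); pickle.dump(W,open("w2.pkl","wb"))
```

```text
[-0.0079, 0.0, -0.0035] [0.57, 2.11, -1.32]
[-0.0078, -0.0002, -0.0037] [0.57, 2.11, -1.32]
[-0.0076, -0.0004, -0.004] [0.57, 2.11, -1.32]
[0.0021, 0.0035, -0.0019] [-0.65, 2.78, 4.3]
[0.0021, 0.0035, -0.0019] [-0.65, 2.78, 4.3]
[0.0021, 0.0035, -0.0019] [-0.65, 2.78, 4.3]
[0.0021, 0.0035, -0.0019] [-0.65, 2.78, 4.3]
[0.0021, 0.0035, -0.0019] [-0.65, 2.78, 4.3]
[0.0021, 0.0035, -0.0019] [-0.65, 2.78, 4.3]
[0.0021, 0.0035, -0.0019] [-0.65, 2.78, 4.3]
[0.0021, 0.0035, -0.0019] [-0.65, 2.78, 4.3]
[0.0021, 0.0035, -0.0019] [-0.65, 2.78, 4.3]
[0.0075, 0.0006, 0.0043] [-0.57, -2.11, 1.32]
[0.0076, 0.0004, 0.004] [-0.57, -2.11, 1.32]
[0.0078, 0.0002, 0.0037] [-0.57, -2.11, 1.32]
end case 0.566 -0.0653 -0.62
```

Request:
send_rows([
  {"linear": [-0.008,0,-0.0035],"delta_rot": [0.6,2.1,-1.3],"fingers": 0.01},
  {"linear": [-0.008,0,-0.0037],"delta_rot": [0.6,2.1,-1.3],"fingers": 0.01},
  {"linear": [-0.0076,0,-0.004],"delta_rot": [0.6,2.1,-1.3],"fingers": 0.01},
  {"linear": [0,0,0],"delta_rot": [0,0,0],"fingers": 0.01},
  {"linear": [0,0,0],"delta_rot": [0,0,0],"fingers": 0.01},
])

```text
clock: 7.93
position: [0.6034, -0.0262, 0.185]
ee_rot: [-0.179, 0.748, -0.598, 0.227]
contact_force: [0.8, -2.7, 0.4]
width: 0.0236
```

Run:
```python
from h import *
import pickle; W,g=pickle.load(open("w2.pkl","rb")); casenow(g)
P,Q,_=cur(); rows(P,Q,W[1:4],[1]*3)
```

```text
t 7.93 q [-0.23  0.16  2.02  0.31  0.4   0.87] F [ 0.8 -2.7  0.4] w 0.0236
yaw,roll,pitch [ 0.185 -0.129 -0.031] {'fl': [0.571, 0.011, -0.001], 'fr': [0.594, -0.116, 0.016], 'bl': [0.649, 0.026, 0.002], 'br': [0.673, -0.1, 0.018]}
[0.0025, 0.0018, -0.0029] [-0.65, 2.66, 4.01]
[0.0021, 0.0035, -0.0019] [-0.65, 2.78, 4.3]
[0.0021, 0.0035, -0.0019] [-0.65, 2.78, 4.3]
```

Request:
send_rows([
  {"linear": [0.0025,0.002,-0.0028],"delta_rot": [-0.6,2.7,4.0],"fingers": 0.01},
  {"linear": [0.002,0.0035,-0.002],"delta_rot": [-0.6,2.8,4.3],"fingers": 0.01},
  {"linear": [0.002,0.0035,-0.002],"delta_rot": [-0.6,2.8,4.3],"fingers": 0.01},
  {"linear": [0.002,0.0035,-0.002],"delta_rot": [-0.6,2.8,4.3],"fingers": 0.01},
])

```text
clock: 8.27
position: [0.5933, -0.035, 0.1845]
ee_rot: [0.148, -0.665, 0.69, -0.244]
contact_force: [0.1, 1.4, -0.4]
width: 0.023
```

Run:
```python
from h import *
import pickle; W,g=pickle.load(open("w2.pkl","rb")); casenow(g)
P,Q,_=cur(); rows(P,Q,W[5:10],[1]*5)
```

```text
t 8.27 q [-0.14  0.15  2.02 -0.17  0.39  1.61] F [ 0.1  1.4 -0.4] w 0.023
yaw,roll,pitch [-0.072 -0.124 -0.024] {'fl': [0.57, 0.011, -0.001], 'fr': [0.561, -0.118, 0.015], 'bl': [0.65, 0.005, 0.001], 'br': [0.64, -0.124, 0.017]}
[0.0028, 0.0059, -0.0061] [-0.98, 6.05, 8.77]
[0.0021, 0.0035, -0.0019] [-0.65, 2.78, 4.3]
[0.0021, 0.0035, -0.0019] [-0.65, 2.78, 4.3]
[0.0021, 0.0035, -0.0019] [-0.65, 2.78, 4.3]
[0.0021, 0.0035, -0.0019] [-0.65, 2.78, 4.3]
```

Request:
send_rows([
  {"linear": [0.0014,0.003,-0.003],"delta_rot": [-0.5,3.0,4.4],"fingers": 0.01},
  {"linear": [0.0014,0.003,-0.003],"delta_rot": [-0.5,3.0,4.4],"fingers": 0.01},
  {"linear": [0.002,0.0035,-0.002],"delta_rot": [-0.6,2.8,4.3],"fingers": 0.01},
  {"linear": [0.002,0.0035,-0.002],"delta_rot": [-0.6,2.8,4.3],"fingers": 0.01},
])

```text
clock: 8.6
position: [0.579, -0.04, 0.1844]
ee_rot: [0.107, -0.548, 0.787, -0.263]
contact_force: [-0.1, 1.6, -3.7]
width: 0.0231
```

Run:
```python
from h import *
import pickle; W,g=pickle.load(open("w2.pkl","rb")); casenow(g)
P,Q,_=cur(); rows(P,Q,W[9:],[4,4])
```

```text
t 8.6 q [-0.02  0.17  2.   -0.59  0.54  2.34] F [-0.1  1.6 -3.7] w 0.0231
yaw,roll,pitch [-0.387 -0.123 -0.021] {'fl': [0.571, 0.011, -0.001], 'fr': [0.522, -0.108, 0.015], 'bl': [0.645, -0.019, 0.001], 'br': [0.596, -0.139, 0.017]}
[0.0009, 0.0021, -0.0019] [-0.29, 1.87, 2.73]
[0.001, 0.0021, -0.0019] [-0.29, 1.87, 2.73]
[0.0012, 0.0021, -0.0019] [-0.29, 1.87, 2.73]
[0.0014, 0.002, -0.0018] [-0.29, 1.87, 2.73]
[0.0056, 0.0005, 0.0032] [-0.43, -1.58, 0.99]
[0.0057, 0.0004, 0.0031] [-0.43, -1.58, 0.99]
[0.0058, 0.0002, 0.0029] [-0.43, -1.58, 0.99]
[0.0059, 0.0001, 0.0027] [-0.43, -1.58, 0.99]
```

Joint 6 is at 2.34 of 2.7, so I set down here, then regrasp with the jaws turned half a turn.

Run:
```python
from h import *
import pickle; W,g=pickle.load(open("w2.pkl","rb")); p=pickle.load(open("p2.pkl","rb"))
P,Q,_=cur(); f=corner(p,"fl"); t=tp(pose("fl",f,-.42,0,0),g); rows(P,Q,[t],[4]); pickle.dump(t,open("t2.pkl","wb"))
```

```text
[0.0056, 0.0008, 0.0023] [-0.33, -1.25, 1.32]
[0.0056, 0.0006, 0.0021] [-0.33, -1.25, 1.32]
[0.0057, 0.0005, 0.002] [-0.33, -1.25, 1.32]
[0.0057, 0.0003, 0.0019] [-0.33, -1.25, 1.32]
```

Request:
send_rows([
  {"linear": [0.0056,0.0008,0.0022],"delta_rot": [-0.3,-1.2,1.3],"fingers": 0.01},
  {"linear": [0.0056,0.0006,0.002],"delta_rot": [-0.3,-1.2,1.3],"fingers": 0.01},
  {"linear": [0.0057,0.0005,0.002],"delta_rot": [-0.3,-1.2,1.3],"fingers": 0.01},
  {"linear": [0.0057,0.0003,0.0018],"delta_rot": [-0.3,-1.2,1.3],"fingers": 0.01},
  {"linear": [0,0,0],"delta_rot": [0,0,0],"fingers": 0.01},
])

```text
clock: 9.02
position: [0.5758, -0.0623, 0.1786]
ee_rot: [0.15, -0.519, 0.811, -0.223]
contact_force: [0.5, 1.8, -0.4]
width: 0.023
```

Run:
```python
from h import *
import pickle; W,g=pickle.load(open("w2.pkl","rb")); casenow(g); t=pickle.load(open("t2.pkl","rb"))
P,Q,_=cur(); rows(P,Q,[t],[1])
```

```text
t 9.02 q [-0.15  0.16  2.02 -0.31  0.45  2.1 ] F [ 0.5  1.8 -0.4] w 0.023
yaw,roll,pitch [-0.429  0.008 -0.   ] {'fl': [0.576, 0.012, 0.001], 'fr': [0.522, -0.106, 0.0], 'bl': [0.649, -0.021, 0.001], 'br': [0.595, -0.139, 0.0]}
[0.0014, 0.0031, -0.0011] [-0.02, 0.15, -0.67]
```

Request:
send_rows([
  {"linear": [0.0014,0.004,-0.001],"delta_rot": [0,0.2,-0.6],"fingers": 0.01},
  {"linear": [0,0,0],"delta_rot": [0,0,0],"fingers": 0.01},
  {"linear": [0,0,0],"delta_rot": [0,0,0],"fingers": 0.01},
  {"linear": [0,0,0],"delta_rot": [0,0,0],"fingers": 0.01},
  {"linear": [0,0,0],"delta_rot": [0,0,0],"fingers": 0.01},
])

```text
clock: 9.43
position: [0.573, -0.0628, 0.1779]
ee_rot: [0.147, -0.523, 0.809, -0.225]
contact_force: [-0.4, 1.2, 1.5]
width: 0.0227
```

Run:
```python
from h import *
import pickle; W,g=pickle.load(open("w2.pkl","rb")); casenow(g)
P,Q,_=cur(); r=Q*g[1].inv(); o=P-r.apply(g[0]); p=np.array([o[0],o[1],r.as_euler('ZXY')[0]]); print(p); pickle.dump(p,open("p3.pkl","wb"))
```

```text
t 9.43 q [-0.15  0.15  2.03 -0.32  0.45  2.1 ] F [-0.4  1.2  1.5] w 0.0227
yaw,roll,pitch [-0.422 -0.    -0.001] {'fl': [0.572, 0.01, 0.0], 'fr': [0.519, -0.108, 0.0], 'bl': [0.645, -0.023, 0.0], 'br': [0.592, -0.141, 0.0]}
[ 0.58219149 -0.06545584 -0.42211352]
```

Request:
send_rows([
  {"linear": [0,0,0],"delta_rot": [0,0,0],"fingers": 0.085},
  {"linear": [0,0,0],"delta_rot": [0,0,0],"fingers": 0.085},
  {"linear": [0,0,0],"delta_rot": [0,0,0],"fingers": 0.085},
  {"linear": [0,0,0],"delta_rot": [0,0,0],"fingers": 0.085},
  {"linear": [0,0,-0.025],"delta_rot": [0,0,0],"fingers": 0.085},
  {"linear": [0,0,-0.025],"delta_rot": [0,0,0],"fingers": 0.085},
  {"linear": [0,0,-0.025],"delta_rot": [0,0,0],"fingers": 0.085},
  {"linear": [0,0,-0.025],"delta_rot": [0,0,0],"fingers": 0.085},
  {"linear": [0,0,-0.02],"delta_rot": [0,0,0],"fingers": 0.085},
  {"linear": [0,0,0],"delta_rot": [0,0,-6],"fingers": 0.085},
  {"linear": [0,0,0],"delta_rot": [0,0,-7],"fingers": 0.085},
  {"linear": [0,0,0],"delta_rot": [0,0,-7],"fingers": 0.085},
])

```text
clock: 10.43
position: [0.5126, -0.0375, 0.284]
ee_rot: [0.101, -0.66, 0.702, -0.246]
contact_force: [-0.5, 0.1, 0.2]
width: 0.085
```

Request:
send_rows([
  {"linear": [0,0,0],"delta_rot": [0,0,-7],"fingers": 0.085},
  {"linear": [0,0,0],"delta_rot": [0,0,-7],"fingers": 0.085},
  {"linear": [0,0,0],"delta_rot": [0,0,-7],"fingers": 0.085},
  {"linear": [0,0,0],"delta_rot": [0,0,-7],"fingers": 0.085},
  {"linear": [0,0,0],"delta_rot": [0,0,-7],"fingers": 0.085},
  {"linear": [0,0,0],"delta_rot": [0,0,-7],"fingers": 0.085},
  {"linear": [0,0,0],"delta_rot": [0,0,-7],"fingers": 0.085},
  {"linear": [0,0,0],"delta_rot": [0,0,-7],"fingers": 0.085},
  {"linear": [0,0,0],"delta_rot": [0,0,-7],"fingers": 0.085},
  {"linear": [0,0,0],"delta_rot": [0,0,-7],"fingers": 0.085},
  {"linear": [0,0,0],"delta_rot": [0,0,-7],"fingers": 0.085},
  {"linear": [0,0,0],"delta_rot": [0,0,-7],"fingers": 0.085},
])

```text
clock: 11.43
position: [0.5105, -0.0387, 0.2842]
ee_rot: [0.095, 0.962, -0.064, 0.248]
contact_force: [-0.5, 0.2, 0.8]
width: 0.085
```

```bash
cat >> h.py <<'E'
RF=R.from_euler('z',np.pi)
def toolf(p,back=0.): a,b=tool(p,back); return a,b*RF
E
python3 - <<'E'
from h import *
import pickle; p=pickle.load(open("p3.pkl","rb"))
P,Q,st=cur(); print(P,st["qpos"].round(2),st["clock"])
a=toolf(p,.10); d=(Q.inv()*a[1]).as_rotvec(degrees=True); print("to go",d, Q.inv().apply(a[0]-P))
manip.get_image("scene")
m=mask("case_handle","scene",proj([[p[0],p[1],.1]],"scene")[0]); manip.get_image("top"); m2=mask("case_handle","top",proj([[p[0],p[1],.1]],"top")[0])
print(None if m is None else fit(CASE,p,{"scene":m}), None if m2 is None else m2.sum())
E
```

```text
[ 0.51047995 -0.03865382  0.28422453] [-0.1  -0.05  1.94 -0.25  0.75  0.17] 11.4333
to go [ 2.75691963e-02  3.23844966e-01 -7.33806206e+01] [ 0.00593117 -0.00350991  0.02881949]
(array([ 0.57970412, -0.06485629, -0.41848541]), np.float64(0.035899186436820885)) 1706
```

Request:
send_rows([
  {"linear": [0,0,0],"delta_rot": [0,0,-7],"fingers": 0.085},
  {"linear": [0,0,0],"delta_rot": [0,0,-7],"fingers": 0.085},
  {"linear": [0,0,0],"delta_rot": [0,0,-7],"fingers": 0.085},
  {"linear": [0,0,0],"delta_rot": [0,0,-7],"fingers": 0.085},
  {"linear": [0,0,0],"delta_rot": [0,0,-7],"fingers": 0.085},
  {"linear": [0,0,0],"delta_rot": [0,0,-7],"fingers": 0.085},
  {"linear": [0,0,0],"delta_rot": [0,0,-7],"fingers": 0.085},
  {"linear": [0,0,0],"delta_rot": [0,0,-7],"fingers": 0.085},
  {"linear": [0,0,0],"delta_rot": [0,0,-7],"fingers": 0.085},
  {"linear": [0,0,0],"delta_rot": [0,0,-7],"fingers": 0.085},
  {"linear": [0,0,0],"delta_rot": [0,0,-3],"fingers": 0.085},
])

```text
clock: 12.55
position: [0.5101, -0.039, 0.2841]
ee_rot: [0.225, 0.807, 0.528, 0.141]
contact_force: [-0.4, -0.5, 0.4]
width: 0.085
```

```bash
sed -i 's/^L=np.radians(31)/L=np.radians(24)/' h.py
python3 - <<'E'
from h import *
p=(.581,-.065,-.421)
P,Q,st=cur(); print(P,st["qpos"].round(2),st["clock"])
rows(P,Q,[toolf(p,.07),toolf(p)],[4,6])
E
```

```text
[ 0.51010946 -0.03899494  0.2840559 ] [-0.1  -0.05  1.94 -0.25  0.75 -1.12] 12.55
[0.0014, 0.0033, 0.0147] [1.7, 0.09, 0.15]
[0.0013, 0.0038, 0.0146] [1.7, 0.09, 0.15]
[0.0013, 0.0042, 0.0144] [1.7, 0.09, 0.15]
[0.0013, 0.0046, 0.0143] [1.7, 0.09, 0.15]
[-0.0, -0.0, 0.0117] [0.0, 0.0, 0.0]
[-0.0, -0.0, 0.0117] [0.0, 0.0, 0.0]
[-0.0, -0.0, 0.0117] [0.0, 0.0, 0.0]
[-0.0, -0.0, 0.0117] [0.0, 0.0, 0.0]
[-0.0, -0.0, 0.0117] [0.0, 0.0, 0.0]
[-0.0, -0.0, 0.0117] [0.0, 0.0, 0.0]
```

Request:
send_rows([
  {"linear": [0.0014,0.0035,0.0147],"delta_rot": [1.7,0.1,0.15],"fingers": 0.085},
  {"linear": [0.0014,0.004,0.0147],"delta_rot": [1.7,0.1,0.15],"fingers": 0.085},
  {"linear": [0.0014,0.0045,0.0147],"delta_rot": [1.7,0.1,0.15],"fingers": 0.085},
  {"linear": [0.0014,0.005,0.0147],"delta_rot": [1.7,0.1,0.15],"fingers": 0.085},
  {"linear": [0,0,0],"delta_rot": [0,0,0],"fingers": 0.085},
])

```text
clock: 12.97
position: [0.5526, -0.0515, 0.2403]
ee_rot: [0.173, 0.824, 0.528, 0.115]
contact_force: [0.6, -0.2, 0.1]
width: 0.0848
```

Run:
```python
from h import *
p=(.581,-.065,-.421)
P,Q,st=cur(); print(P,st["qpos"].round(2),st["clock"])
rows(P,Q,[toolf(p)],[6])
```

```text
[ 0.5525749  -0.05149226  0.24025767] [-0.15  0.08  1.87 -0.15  0.79 -1.21] 12.9667
[-0.0002, -0.0003, 0.0115] [-0.01, -0.02, -0.11]
[-0.0001, -0.0004, 0.0115] [-0.01, -0.02, -0.11]
[-0.0001, -0.0004, 0.0115] [-0.01, -0.02, -0.11]
[-0.0001, -0.0004, 0.0115] [-0.01, -0.02, -0.11]
[-0.0001, -0.0004, 0.0115] [-0.01, -0.02, -0.11]
[-0.0001, -0.0004, 0.0115] [-0.01, -0.02, -0.11]
```

Request:
send_rows([
  {"linear": [0,0,0.0115],"delta_rot": [0,0,0],"fingers": 0.085},
  {"linear": [0,0,0.0115],"delta_rot": [0,0,0],"fingers": 0.085},
  {"linear": [0,0,0.0115],"delta_rot": [0,0,0],"fingers": 0.085},
  {"linear": [0,0,0.0115],"delta_rot": [0,0,0],"fingers": 0.085},
  {"linear": [0,-0.001,0.0115],"delta_rot": [0,0,-0.2],"fingers": 0.085},
  {"linear": [0,-0.001,0.0115],"delta_rot": [0,0,-0.2],"fingers": 0.085},
  {"linear": [0,0,0],"delta_rot": [0,0,0],"fingers": 0.01},
  {"linear": [0,0,0],"delta_rot": [0,0,0],"fingers": 0.01},
  {"linear": [0,0,0],"delta_rot": [0,0,0],"fingers": 0.01},
  {"linear": [0,0,0],"delta_rot": [0,0,0],"fingers": 0.01},
  {"linear": [0,0,0],"delta_rot": [0,0,0],"fingers": 0.01},
  {"linear": [0,0,0],"delta_rot": [0,0,0],"fingers": 0.01},
])

```text
clock: 13.97
position: [0.5741, -0.0616, 0.179]
ee_rot: [0.175, 0.826, 0.523, 0.117]
contact_force: [0.3, -0.4, -6.0]
width: 0.023
```

Run:
```python
from h import *
import pickle
P,Q,st=cur(); print(P,st["qpos"].round(2),st["width"],st["contact_force"].round(1))
X=-Q.as_matrix()[:,0]; yaw=np.arctan2(X[0],-X[1]); p=np.array((.581,-.065,yaw))
t=P-toolf(p)[0]; t=R.from_euler('z',-yaw).apply(t); print("yaw",yaw,"offset in case",t); p[:2]+=R.from_euler('z',yaw).apply([0,t[1],0])[:2]; print(p)
mat=np.array([.550,-.031,-.176]); fl=corner(p,"fl")
for y in(-.6,-.65,-.7,-.75,-.8):
    q,_=pose("fl",fl,y,0,0); fr=corner((q[0],q[1],y),"fr"); e,_=pose("fr",fr,mat[2],0,0); d=R.from_euler('z',-mat[2]).apply(e-[*mat[:2],0]); print(y,fr.round(3),d.round(4))
W=swing(p,"fl",-1,-.68-p[2],n=(3,5,4)); pickle.dump((W,p),open("w3.pkl","wb"))
```

```text
[ 0.57411456 -0.06161277  0.17895603] [-0.17  0.18  1.93 -0.17  0.63 -1.18] 0.02300399964217817 [ 0.3 -0.4 -6. ]
yaw -0.43909101266621436 offset in case [-0.00223183  0.00013879  0.00247476]
[ 0.581059   -0.06487437 -0.43909101]
-0.6 [ 0.499 -0.096  0.   ] [ 0.0013 -0.0082  0.    ]
-0.65 [ 0.494 -0.093  0.   ] [-0.0045 -0.0054  0.    ]
-0.7 [ 0.489 -0.088  0.   ] [-0.0103 -0.0023  0.    ]
-0.75 [ 0.484 -0.084  0.   ] [-0.0158  0.0011  0.    ]
-0.8 [ 0.479 -0.08   0.   ] [-0.0212  0.0048  0.    ]
[0.008, -0.0005, -0.0033] [-0.57, -2.25, -1.06]
[0.0079, -0.0003, -0.0037] [-0.57, -2.25, -1.06]
[0.0077, -0.0001, -0.004] [-0.57, -2.25, -1.06]
[-0.0012, -0.0019, -0.0007] [0.33, -1.2, 2.46]
[-0.0012, -0.0019, -0.0007] [0.33, -1.2, 2.46]
[-0.0012, -0.0019, -0.0007] [0.33, -1.2, 2.46]
[-0.0012, -0.0019, -0.0007] [0.33, -1.2, 2.46]
[-0.0012, -0.0019, -0.0007] [0.33, -1.2, 2.46]
[-0.0057, -0.0001, 0.0032] [0.43, 1.68, 0.79]
[-0.0057, 0.0, 0.003] [0.43, 1.68, 0.79]
[-0.0058, 0.0001, 0.0029] [0.43, 1.68, 0.79]
[-0.0059, 0.0002, 0.0027] [0.43, 1.68, 0.79]
end case 0.5627 -0.0647 -0.68
```

Request:
send_rows([
  {"linear": [0.008,-0.0005,-0.0033],"delta_rot": [-0.6,-2.2,-1.1],"fingers": 0.01},
  {"linear": [0.008,-0.0003,-0.0037],"delta_rot": [-0.6,-2.2,-1.1],"fingers": 0.01},
  {"linear": [0.0077,0,-0.004],"delta_rot": [-0.6,-2.2,-1.1],"fingers": 0.01},
  {"linear": [0,0,0],"delta_rot": [0,0,0],"fingers": 0.01},
  {"linear": [-0.0012,-0.002,-0.0009],"delta_rot": [0.3,-1.2,2.4],"fingers": 0.01},
  {"linear": [-0.0012,-0.002,-0.0009],"delta_rot": [0.3,-1.2,2.4],"fingers": 0.01},
  {"linear": [-0.0012,-0.002,-0.0007],"delta_rot": [0.3,-1.2,2.4],"fingers": 0.01},
  {"linear": [-0.0012,-0.002,-0.0007],"delta_rot": [0.3,-1.2,2.4],"fingers": 0.01},
  {"linear": [-0.0012,-0.002,-0.0007],"delta_rot": [0.3,-1.2,2.4],"fingers": 0.01},
])

```text
clock: 14.72
position: [0.5648, -0.0372, 0.1861]
ee_rot: [0.227, 0.874, 0.427, 0.044]
contact_force: [0.1, -0.2, -2.5]
width: 0.0237
```

Run:
```python
from h import *
import pickle; (W,g),p=pickle.load(open("w3.pkl","rb")); casenow(g)
P,Q,_=cur(); rows(P,Q,[W[-1]],[5])
```

```text
t 14.72 q [ 0.03  0.22  1.87 -0.52  0.84 -0.57] F [ 0.1 -0.2 -2.5] w 0.0237
yaw,roll,pitch [-0.689 -0.126 -0.03 ] {'fl': [0.571, 0.012, -0.0], 'fr': [0.489, -0.087, 0.016], 'bl': [0.632, -0.038, 0.002], 'br': [0.55, -0.138, 0.018]}
[-0.0043, 0.0006, 0.0025] [0.33, 1.35, 0.52]
[-0.0044, 0.0007, 0.0024] [0.33, 1.35, 0.52]
[-0.0044, 0.0007, 0.0023] [0.33, 1.35, 0.52]
[-0.0045, 0.0008, 0.0021] [0.33, 1.35, 0.52]
[-0.0045, 0.0008, 0.002] [0.33, 1.35, 0.52]
```

Request:
send_rows([
  {"linear": [-0.0044,0.0006,0.0025],"delta_rot": [0.3,1.35,0.5],"fingers": 0.01},
  {"linear": [-0.0045,0.0007,0.0024],"delta_rot": [0.3,1.35,0.5],"fingers": 0.01},
  {"linear": [-0.0045,0.0007,0.0023],"delta_rot": [0.3,1.35,0.5],"fingers": 0.01},
  {"linear": [-0.0045,0.0008,0.0021],"delta_rot": [0.3,1.35,0.5],"fingers": 0.01},
  {"linear": [-0.0045,0.0008,0.002],"delta_rot": [0.3,1.35,0.5],"fingers": 0.01},
  {"linear": [0,0,0],"delta_rot": [0,0,0],"fingers": 0.01},
  {"linear": [0,0,0],"delta_rot": [0,0,0],"fingers": 0.01},
  {"linear": [0,0,0],"delta_rot": [0,0,0],"fingers": 0.01},
])

```text
clock: 15.38
position: [0.5557, -0.0611, 0.1799]
ee_rot: [0.184, 0.884, 0.418, 0.101]
contact_force: [1.3, 1.5, -2.7]
width: 0.023
```

Run:
```python
from h import *
import pickle; (W,g),p=pickle.load(open("w3.pkl","rb")); casenow(g)
P,Q,_=cur(); rows(P,Q,[W[-1]],[1])
r=Q*g[1].inv(); o=P-r.apply(g[0]); p=np.array([o[0],o[1],r.as_euler('ZXY')[0]]); print(p)
mat=np.array([.550,-.031,-.176]); e,_=pose("fr",corner(p,"fr"),mat[2],0,0); print("final err",R.from_euler('z',-mat[2]).apply(e-[*mat[:2],0]).round(4))
W=swing(p,"fr",1,mat[2]-p[2],n=(3,7,4),g=g); pickle.dump((W,p),open("w4.pkl","wb"))
```

```text
t 15.38 q [-0.11  0.17  1.94 -0.32  0.69 -0.78] F [ 1.3  1.5 -2.7] w 0.023
yaw,roll,pitch [-0.681  0.015  0.002] {'fl': [0.573, 0.012, 0.002], 'fr': [0.491, -0.089, -0.0], 'bl': [0.635, -0.038, 0.002], 'br': [0.553, -0.139, -0.0]}
[0.0016, -0.0004, 0.0009] [-0.09, -0.77, -0.43]
[ 0.56319769 -0.06362371 -0.68125344]
final err [-0.0078 -0.0023  0.    ]
[-0.007, -0.0006, -0.0033] [-0.6, 1.98, 0.92]
[-0.0069, -0.0004, -0.0036] [-0.6, 1.98, 0.92]
[-0.0067, -0.0003, -0.0038] [-0.6, 1.98, 0.92]
[0.0018, -0.0028, -0.0011] [0.57, 1.79, -3.68]
[0.0018, -0.0028, -0.0011] [0.57, 1.79, -3.68]
[0.0018, -0.0028, -0.0011] [0.57, 1.79, -3.68]
[0.0018, -0.0028, -0.0011] [0.57, 1.79, -3.68]
[0.0018, -0.0028, -0.0011] [0.57, 1.79, -3.68]
[0.0018, -0.0028, -0.0011] [0.57, 1.79, -3.68]
[0.0018, -0.0028, -0.0011] [0.57, 1.79, -3.68]
[0.0056, -0.0001, 0.0033] [0.43, -1.69, -0.79]
[0.0057, -0.0, 0.0031] [0.43, -1.69, -0.79]
[0.0058, 0.0001, 0.003] [0.43, -1.69, -0.79]
[0.0059, 0.0002, 0.0028] [0.43, -1.69, -0.79]
end case 0.542 -0.0319 -0.176
```

Request:
send_rows([
  {"linear": [-0.007,-0.0006,-0.0033],"delta_rot": [-0.6,2.0,0.9],"fingers": 0.01},
  {"linear": [-0.007,-0.0004,-0.0036],"delta_rot": [-0.6,2.0,0.9],"fingers": 0.01},
  {"linear": [-0.0067,-0.0003,-0.0038],"delta_rot": [-0.6,2.0,0.9],"fingers": 0.01},
  {"linear": [0,0,0],"delta_rot": [0,0,0],"fingers": 0.01},
  {"linear": [0.0018,-0.0028,-0.0011],"delta_rot": [0.6,1.8,-3.7],"fingers": 0.01},
  {"linear": [0.0018,-0.0028,-0.0011],"delta_rot": [0.6,1.8,-3.7],"fingers": 0.01},
  {"linear": [0.0018,-0.0028,-0.0011],"delta_rot": [0.6,1.8,-3.7],"fingers": 0.01},
  {"linear": [0.0018,-0.0028,-0.0011],"delta_rot": [0.6,1.8,-3.7],"fingers": 0.01},
])

```text
clock: 16.05
position: [0.5314, -0.0603, 0.1857]
ee_rot: [0.146, 0.81, 0.539, 0.178]
contact_force: [-0.6, -0.2, -3.8]
width: 0.0231
```

Run:
```python
from h import *
import pickle; (W,g),p=pickle.load(open("w4.pkl","rb")); casenow(g)
P,Q,_=cur(); rows(P,Q,[W[7],W[-1]],[3,5])
```

```text
t 16.05 q [-0.3   0.08  2.05  0.17  0.56 -1.6 ] F [-0.6 -0.2 -3.8] w 0.0231
yaw,roll,pitch [-0.366  0.122 -0.024] {'fl': [0.536, 0.03, 0.015], 'fr': [0.49, -0.09, -0.001], 'bl': [0.611, 0.002, 0.017], 'br': [0.565, -0.119, 0.001]}
[0.0015, -0.0024, -0.0017] [0.37, 1.7, -3.18]
[0.0017, -0.0023, -0.0016] [0.37, 1.7, -3.18]
[0.0019, -0.0022, -0.0016] [0.37, 1.7, -3.18]
[0.0045, -0.0001, 0.0026] [0.34, -1.35, -0.63]
[0.0045, -0.0, 0.0025] [0.34, -1.35, -0.63]
[0.0046, 0.0, 0.0024] [0.34, -1.35, -0.63]
[0.0047, 0.0001, 0.0023] [0.34, -1.35, -0.63]
[0.0047, 0.0002, 0.0022] [0.34, -1.35, -0.63]
```

Request:
send_rows([
  {"linear": [0.0015,-0.0024,-0.0017],"delta_rot": [0.4,1.7,-3.2],"fingers": 0.01},
  {"linear": [0.0017,-0.0023,-0.0016],"delta_rot": [0.4,1.7,-3.2],"fingers": 0.01},
  {"linear": [0.0019,-0.0022,-0.0016],"delta_rot": [0.4,1.7,-3.2],"fingers": 0.01},
  {"linear": [0,0,0],"delta_rot": [0,0,0],"fingers": 0.01},
  {"linear": [0.0045,0,0.0026],"delta_rot": [0.3,-1.35,-0.6],"fingers": 0.01},
  {"linear": [0.0045,0,0.0025],"delta_rot": [0.3,-1.35,-0.6],"fingers": 0.01},
  {"linear": [0.0046,0,0.0024],"delta_rot": [0.3,-1.35,-0.6],"fingers": 0.01},
  {"linear": [0.0047,0,0.0023],"delta_rot": [0.3,-1.35,-0.6],"fingers": 0.01},
  {"linear": [0.0047,0,0.0022],"delta_rot": [0.3,-1.35,-0.6],"fingers": 0.01},
  {"linear": [0,0,0],"delta_rot": [0,0,0],"fingers": 0.01},
])

```text
clock: 16.88
position: [0.5365, -0.0298, 0.1807]
ee_rot: [0.161, 0.747, 0.631, 0.132]
contact_force: [-0.2, 0.8, -7.8]
width: 0.0232
```

Run:
```python
from h import *
import pickle; (W,g),p=pickle.load(open("w4.pkl","rb")); casenow(g)
P,Q,_=cur(); rows(P,Q,[W[-1]],[1])
```

```text
t 16.88 q [-0.19  0.11  2.01  0.    0.6  -1.59] F [-0.2  0.8 -7.8] w 0.0232
yaw,roll,pitch [-0.168 -0.015  0.005] {'fl': [0.514, 0.037, 0.001], 'fr': [0.492, -0.091, 0.003], 'bl': [0.593, 0.024, 0.001], 'br': [0.571, -0.104, 0.002]}
[-0.0011, -0.0025, 0.0008] [-0.26, 0.61, 0.74]
```

Request:
send_rows([
  {"linear": [-0.001,0,0.0008],"delta_rot": [-0.2,0.6,0.3],"fingers": 0.01},
  {"linear": [0,0,0],"delta_rot": [0,0,0],"fingers": 0.01},
  {"linear": [0,0,0],"delta_rot": [0,0,0],"fingers": 0.01},
  {"linear": [0,0,0],"delta_rot": [0,0,0],"fingers": 0.01},
  {"linear": [0,0,0],"delta_rot": [0,0,0],"fingers": 0.085},
  {"linear": [0,0,0],"delta_rot": [0,0,0],"fingers": 0.085},
  {"linear": [0,0,0],"delta_rot": [0,0,0],"fingers": 0.085},
  {"linear": [0,0,0],"delta_rot": [0,0,0],"fingers": 0.085},
  {"linear": [0,0,-0.02],"delta_rot": [0,0,0],"fingers": 0.085},
  {"linear": [0,0,-0.03],"delta_rot": [0,0,0],"fingers": 0.085},
  {"linear": [0,0,-0.03],"delta_rot": [0,0,0],"fingers": 0.085},
  {"linear": [0,0,-0.03],"delta_rot": [0,0,0],"fingers": 0.085},
])

```text
clock: 17.88
position: [0.4925, -0.0245, 0.2783]
ee_rot: [0.155, 0.75, 0.628, 0.136]
contact_force: [0.4, -0.2, -0.7]
width: 0.0851
```

Request:
send_rows([
  {"linear": [0,0,-0.03],"delta_rot": [0,0,0],"fingers": 0.085},
  {"linear": [0,0,-0.03],"delta_rot": [0,0,0],"fingers": 0.085},
  {"linear": [0,0,-0.03],"delta_rot": [0,0,0],"fingers": 0.085},
  {"linear": [0,0,-0.03],"delta_rot": [0,0,0],"fingers": 0.085},
  {"linear": [0.03,0,-0.01],"delta_rot": [0,0,0],"fingers": 0.085},
  {"linear": [0.03,0,0],"delta_rot": [0,0,0],"fingers": 0.085},
  {"linear": [0.03,0,0],"delta_rot": [0,0,0],"fingers": 0.085},
  {"linear": [0.03,0,0],"delta_rot": [0,0,0],"fingers": 0.085},
  {"linear": [0.03,0,0],"delta_rot": [0,0,0],"fingers": 0.085},
  {"linear": [0.03,0,0],"delta_rot": [0,0,0],"fingers": 0.085},
])

```text
clock: 18.72
position: [0.4737, 0.1586, 0.4224]
ee_rot: [0.169, 0.755, 0.616, 0.148]
contact_force: [0.4, 0.3, -0.3]
width: 0.0851
```

Run:
```python
from h import *
p=(.542,-.032,-.17)
P,Q,st=cur(); print(P,st["clock"],st["contact_force"].round(1))
ims={c:manip.get_image(c)[:,:,::-1].copy() for c in C}
ms={c:mask("case_handle",c,proj([[p[0],p[1],.09]],c)[0]) for c in C}
for c in C:
    if ms[c] is not None: print(c,fit(CASE,p,{c:ms[c]}))
mat=np.array([.550,-.031,-.176])
for c in C:
    for k in CORN: cv2.circle(ims[c],tuple(int(round(v)) for v in proj([corner(p,k)],c)[0]),1,(0,255,0),-1)
    for v in((.06,.085,0),(.06,-.085,0),(-.06,.085,0),(-.06,-.085,0)): cv2.circle(ims[c],tuple(int(round(u)) for u in proj([R.from_euler('z',mat[2]).apply(v)+[mat[0],mat[1],0]],c)[0]),1,(255,0,255),-1)
cv2.imwrite("pics/f.png",np.hstack([cv2.resize(x[a:a+140,b:b+100],None,fx=4,fy=4) for x,a,b in((ims["scene"],190,240),(ims["top"],160,290))]))
```

```text
[0.47367694 0.15862849 0.42238274] 18.7167 [ 0.4  0.3 -0.3]
scene (array([ 0.53853619, -0.02946099, -0.16732827]), np.float64(0.039308967510432))
top (array([ 0.53920836, -0.03335116, -0.16230309]), np.float64(0.033835766996388794))
```

View pics/f.png

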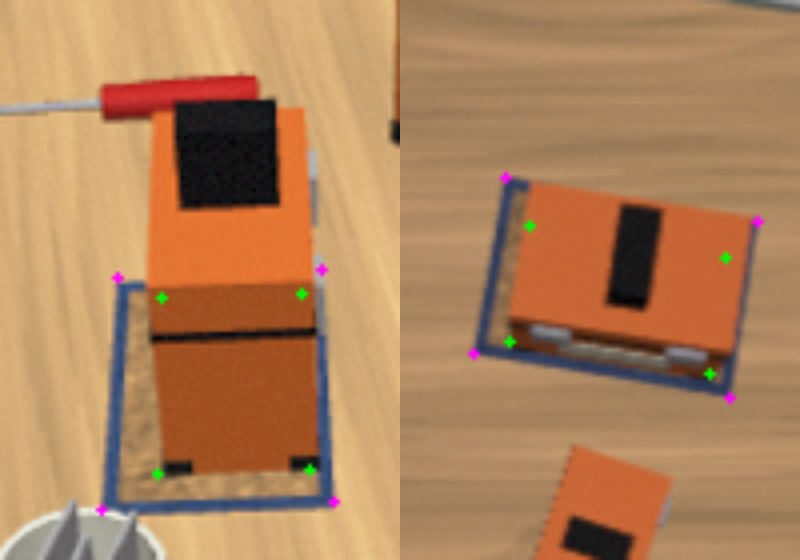

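The last view shows the case upright on the mat. Its front edge, near (510,347) to (730,378) in the top crop, is inside the blue border by about 6–9 mm. The screwdriver and the mug at the crop's edge have not visibly moved. Handing in.

```bash
python3 -c "
from rig import manip
print(manip.sign_off())"
```

```text
the job is handed in; nothing more can be done
None
```

The middle-sized case now stands upright and released on the mat, and I handed the job in at about 18.8 s of the 56 s. `sign_off` gives no verdict, so the judged steps below rest on my own readings.

**What I did:**
- I gripped the handle with the gripper leaned back. Then I tipped up the left side, swung it forward about the front-right corner and set it down.
- I tipped up the right side and swung it about the front-left corner. Joint 6 came close to its limit, so I set the case down part-way. I regrasped with the jaws turned half a turn and finished that side in a second tip and swing.
- I swung the left side about the front-right corner onto the mat, released it and backed away.

**Last checks:**
- **Position:** the two cameras put the case at about (0.539, −0.031) m with yaw −0.165 rad, agreeing to about 4 mm. The mat is at (0.550, −0.031) m with yaw −0.176 rad, so the case sits about 11 mm forward of the mat's centre.
- **On the mat:** all four corners look inside it. The front edge has about 6–9 mm to spare in the picture, against about 12 mm from the fit.
- **Disagreement:** the grip readings put the case 3–4 mm further back than the cameras did.
- **Set-down lean:** before release the gripper still showed about 0.015 rad of sideways lean. I corrected that before opening; the last picture shows the case upright, but I did not measure its lean.
- **Bystanders:** the screwdriver, and the part of the mug in view, look undisturbed. The socket was outside the last crop, and I did not measure any of the three again.
- **Shelf:** I saw no sign of touching it, and the wrist force readings stayed below about 8 N.

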